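# Load two power modules into a spring-follower magazine

### The arm

A 7-joint arm with a two-finger parallel gripper is mounted at the origin on a cart in front of the work surface, level with it; the furniture and walls round the work are solid. World frame = base frame: x ahead of the robot, y to its left, z up, the work surface at z = 0. Lengths are in m, angles in degrees, forces in N, time in s.
With the tool pointing down it reaches from about 0.35 to 0.9 m from the base axis. Payload 8.1 kg.
Tool frame: the origin (TCP) lies between the finger pads; the fingertips stand 17 mm ahead of it and the grasp point (between the pads) lies 2 mm behind it; z points along the fingers, y is the line along which they close (so a half turn about z gives the same grasp; the last joint's range is limited). The gripper opens to 85 mm and grips with 20 to 120 N. Pads are 22 mm wide; open, the fingers measure 114 mm over their backs; the gripper's body (76 mm by 85 mm) begins 54 mm behind the grasp point. The pads swing forward as they close: fully open they stand 13 mm farther back than shut.
Start: joints at [62.876, 24.895, 1.432, 90.138, -0.665, 64.973, -4.303], TCP at [0.226, -0.583, 0.248] pointing down, gripper open.
Joint ranges: [-149.89, 149.89], [-25.12, 119.58], [-72.63, 75.52], [4.76, 147.25], [-75.54, 255.54], [6.69, 114.76], [-157.13, 157.13]. Speed limits (degrees/s): [127.2, 127.2, 172.46, 172.46, 180, 180, 180].

### API

Orientations are given as [roll, pitch, yaw] about the fixed x, y, z axes, in that order (R = Rz(yaw) Ry(pitch) Rx(roll)).
In Python, from plant import ctrl gives the robot as it stands.
- The arm moves only by the shell command python3 -m pendant 'ROWS'. ROWS is JSON, a list of rows, each a list of 7 numbers: the turn, a rotation vector about the tool's x, y, z in rad, then the shift along the tool's x, y, z in m, then the opening, from 0 (shut) to 1 (fully open). In form: [[rx, ry, rz, dx, dy, dz, claw], ...]. A call has 1 to 8 rows; each row is the pose to reach, as a shift and turn from the pose commanded when the call began, along the tool's axes at that moment; what a row does not reach only later rows make up. A row lasts 1/8 s, in which the tool goes at most 62.5 mm and 10.7 degrees, less where a joint would pass 70% of its speed; a pose out of reach is approached as far as the arm can. A call with a gripper value outside its range is refused whole. The fingers move at their own pace and stop on an object; the grip force is fixed at half the most. Time passes only in rows, so rows that repeat a pose let the fingers close. It gives the time, the measured TCP pose, the force, the opening and the grip force at its end, in the units of the state.
- ctrl.get_state(): the state, without advancing time (a new reading comes with each control period).
- ctrl.read_camera(name): name is "side" or "top"; returns (picture, depth): 420x560x3 uint8, blue, green, red; 420x560 float32, m along the optical axis (not along the pixel's ray), 0 where there is no reading.
- ctrl.camera_params(name): a dict with "camera_matrix" (3x3 intrinsics, pixels), "R" (3x3) and "t" (3): a world point X has camera coordinates R X + t. Camera axes: x right, y down, z forward; pixel columns grow to the right and rows downward; lengths in m; the calibration is good to about 2 mm. A picture is of the moment at which its call begins. camera_params takes no time and is no camera call.
- ctrl.finish_job(): hands the job in; it is judged then, once.
The state is a dict: "clock": time; "joints": joint angles; "joint_vel": joint speeds; "tau": joint torques, N m; "tcp_pos": TCP position; "tcp_rot": TCP orientation; "ft_force": force on the tool from outside, world axes, zero at the start; "moment": the same for the moment, N m; "gripper_width": opening from 0.0 (shut) to 1.0 (fully open); "grasp_force": force on a finger pad.
Only numpy, scipy, OpenCV 4.12 (cv2) and the standard library are available. Lean on these libraries where they do the work, as an engineer would, in place of code of your own. Each camera call takes 0.05 s, during which the arm holds its last target. There are 200 camera calls.

### The job

Load both black power modules into the spring magazine that feeds the tester, one after the other and lying flat: lay a module lengthwise, plain end first and connector stub outwards, on the sprung follower (the second one on top of the first) in front of the two holding lips, press it down against the spring until its top is below the lips, and slide it back under them until it meets the back stop. Each module must be fully home and let go, held up against the lips by the spring, before the next is loaded; leave both stacked in the magazine.

Things in the scene. Friction and masses are not known exactly. Their poses are not given: they have to be found in the camera images.
- magazine_stand: Fixed grey metal stand of the magazine. Origin on the bench (z = 0) under the magazine's mouth, on its middle line; x points from the open front INTO the magazine, y to its left, z up. Foot plate 84 mm wide, 10 mm thick, x = -45 to 95 mm. Slotted column behind, 34 mm wide, 175 mm high, front face at x = 55 mm.
- mouth (a point): Same point and axes as the stand. A steel cassette is clamped to the column, always at the stand's x, y and yaw, but its height is not reported and differs each time: the undersides of its two lips lie 115 to 143 mm above the bench. Feel for it or look. In front of x = 0 it has no walls, only the follower: fingers have free room beside that down to 60 mm below the lips.
- back_stop (a point): Point on the bench (z = 0) under the back stop's face, 36 mm along x from the mouth; stand's axes. Cassette: side walls 28 mm apart from x = 6 to 36 mm, flaring to 34 mm apart at x = 0; above them two flat lips, 4 mm thick, x = 2 to 36 mm, with a 14 mm slot between; back stop 44 mm wide, its top 13 mm above the lips' undersides.
- home (a point): Point on the bench (z = 0) 3 mm along x from the mouth, stand's axes. A module that is home (rear end at the back stop) has its centre straight above it; its front 30 mm (and the stub) then stick out of the mouth and stay free to grip or push.
- follower (a joint): Depression of the sprung follower, m: 0 at rest, bottoms at 0.050; 0.022 with one module under the lips, 0.044 with two. Spring 5.4 N at 0 (rigid below that), 7.4 N at 0.022, 9.9 N at 0.050. A flat steel plate 18 mm wide, 6 mm thick, x = -29 to 35 mm. Its top at rest, or the loaded module's top, is level with the lips' undersides, so the next module touches at lip height.
- module_1_centre (a point): Centre (half-way up) of the brick of one black potted power module: 26 mm wide (its x), 66 mm long (its y), 22 mm high (its z), about 0.09 kg, lying flat on the bench. From the middle of its +y end an 8 mm thick connector stub sticks out 8 mm; that end must stay outside, so the plain -y end goes into the magazine. Grip it across its 26 mm width.
- module_2_centre (a point): Centre of the other, identical power module; same axes and sizes.
Not all that is in view belongs to the job. Leave any blue or pink look-alike of the part that bears module_1_centre alone.

How it is judged (in metres and radians):
On the way:
1. one module is home under the lips, held there by the spring, before the other is loaded (value of joint follower between 0.019 and 0.025 m and ((horizontal distance between module_1_centre and home below 0.005 m and height (world z) of module_1_centre above 0.08 m and contact force between the fingers and module_1 below 0.1 N) or (horizontal distance between module_2_centre and home below 0.005 m and height (world z) of module_2_centre above 0.08 m and contact force between the fingers and module_2 below 0.1 N))), for 0.2 s.
At the end, for the whole second after the job is handed in: Both modules lie flat (within 0.1 rad), right way up and lengthwise (within 0.12 rad) plain end inwards, one on the other in the magazine, each centre within 5 mm in plan of the home position, the spring follower held down 41 to 47 mm by the stack under the lips, everything at rest (value of joint follower between 0.041 and 0.047 m and horizontal distance between each of module_1_centre, module_2_centre and home below 0.005 m and distance between module_1_centre and module_2_centre between 0.019 and 0.025 m and angle between each of module_1_centre, module_2_centre's own z axis and vertical below 0.1 rad and angle between the y axis of each of module_1_centre, module_2_centre and the x axis of home, either way round below 0.12 rad and linear speed of each of module_1, module_2 below 0.02 m/s); the robot touches nothing.
It also fails if it takes over 70 s, if anything falls off the work surface, if the arm or the gripper's body presses on something with over 40 N, if the wrist force passes 120 N, or if a joint passes its speed limit or range.

## Working session

There is one attempt and no reset: what is moved stays moved. The work goes in short steps, Python scripts to look and compute and a shell command to move; the robot and the scene stay as the last step left them, time stands still between calls to the robot, and variables do not carry over. Pictures are saved under pics/ and viewed, at most 12 in all, crops included, and the job is handed in when it is done.

```bash
ls; mkdir -p pics; python3 - <<'E'
from plant import ctrl
import cv2,numpy as np
print(ctrl.get_state())
for n in("side","top"):
    p,d=ctrl.read_camera(n);cv2.imwrite(f"pics/{n}0.png",p);np.savez(f"pics/{n}0.npz",p=p,d=d)
    print(n,ctrl.camera_params(n))
E
```

```text
pics
{'clock': 0.0, 'joints': array([62.87576034, 24.93806881,  1.43217407, 90.18784118, -0.66415205,
       64.97354163, -4.30082765]), 'joint_vel': array([ 0.01046883, -0.07919895, -0.04240417, -0.07661084, -0.06468954,
        0.03880629,  0.0245145 ]), 'tau': array([ 1.13147333e-03, -6.70472646e+01,  1.02556698e+00, -3.16215134e+01,
        1.55926973e-02,  1.24081766e-02, -1.91322499e-05]), 'tcp_pos': array([ 0.22624553, -0.58211068,  0.24751719]), 'tcp_rot': array([-1.79909325e+02,  9.28757035e-03,  2.12427975e+01]), 'ft_force': array([-0.39068609, -1.16415167, -0.95938239]), 'moment': array([ 0.01019595,  0.01128974, -0.0257722 ]), 'grasp_force': 0.0, 'gripper_width': 0.9954437217841408}
side {'camera_matrix': array([[505.30994027,   0.        , 280.63922662],
       [  0.        , 505.30994027, 217.78846211],
       [  0.        ,   0.        ,   1.        ]]), 'R': array([[-0.97443612, -0.22462527, -0.00421152],
       [-0.14152787,  0.62829816, -0.76499104],
       [ 0.17448241, -0.74483885, -0.64402716]]), 't': array([0.52620457, 0.14863089, 0.74655599])}
top {'camera_matrix': array([[388.18838358,   0.        , 279.65158188],
       [  0.        , 388.18838358, 207.28624831],
       [  0.        ,   0.        ,   1.        ]]), 'R': array([[-0.02124226, -0.99963541,  0.01666778],
       [-0.99829257,  0.02030048, -0.05477073],
       [ 0.0544124 , -0.01780277, -0.99835983]]), 't': array([-0.04817616,  0.5229785 ,  0.90399938])}
```

View pics/side0.png

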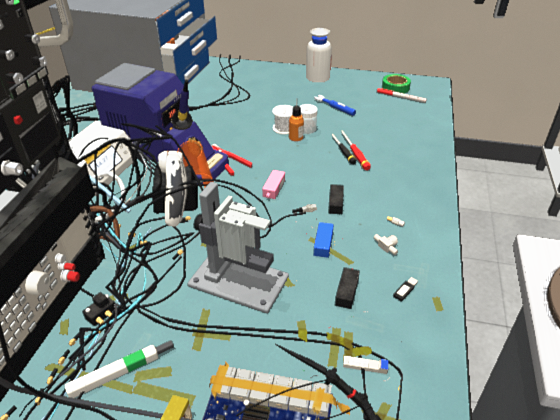

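View pics/top0.png

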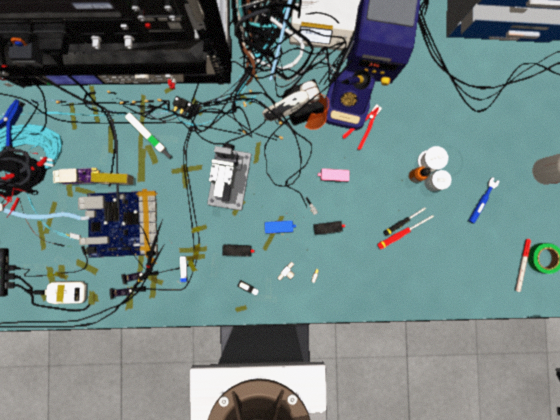

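The top view shows two black bricks at (238,250) and (328,228). There is a blue look-alike at (280,227) and a pink one at (335,175), and the stand is at (229,178). The two black ones fit the description. I'll confirm them in one enlarged crop and measure.

```bash
cat > h.py <<'E'
import numpy as np,cv2
from plant import ctrl
def cloud(n,d):
    c=ctrl.camera_params(n);K,R,t=c["camera_matrix"],c["R"],c["t"]
    v,u=np.mgrid[:d.shape[0],:d.shape[1]]
    P=np.stack([(u-K[0,2])/K[0,0]*d,(v-K[1,2])/K[1,1]*d,d],-1)
    return (P-t)@R
def ray(n,uv,z):
    c=ctrl.camera_params(n);K,R,t=c["camera_matrix"],c["R"],c["t"]
    r=R.T@np.linalg.solve(K,[uv[0],uv[1],1]);o=-R.T@t
    return o+r*(z-o[2])/r[2]
def rect(xy):
    (c,s,a)=cv2.minAreaRect((np.asarray(xy)*1000).astype(np.float32))
    return np.round(c,1),np.round(s,1),round(a,1)
E
python3 - <<'E'
from h import *
C={}
for n in("top","side"):
    f=np.load(f"pics/{n}0.npz");p,d=f["p"],f["d"];X=cloud(n,d);C[n]=(p,d,X)
    dark=(p.max(2)<70)
    for (u,v) in ([(238,250),(328,228)] if n=="top" else [(347,287),(336,198)]):
        m=np.zeros_like(dark);m[v-25:v+26,u-25:u+26]=dark[v-25:v+26,u-25:u+26]
        k,l,s,c=cv2.connectedComponentsWithStats(m.astype(np.uint8));m=l==l[v,u]
        pts=X[m];print(n,(u,v),m.sum(),"z",np.percentile(pts[:,2],[5,50,95]).round(4),rect(pts[pts[:,2]>.017][:,:2]))
        uv=np.argwhere(m)[:,::-1];
        if n=="top": print("  plane z.022",rect([ray(n,q,.022)[:2] for q in uv]))
    P=X[(d>0)];o=ray("top",(229,178),.05)
    m=(np.hypot(P[:,0]-o[0],P[:,1]-o[1])<.11)&(P[:,2]>.005)
    Q=P[m];h,e=np.histogram(Q[:,2],np.arange(.0,.2,.004));print(n,"hist",[(round(b,3),int(a)) for a,b in zip(h,e)])
    f=Q[(Q[:,2]>.006)&(Q[:,2]<.014)];print(" foot",rect(f[:,:2]))
    f=Q[(Q[:,2]>.165)];print(" col",rect(f[:,:2]) if len(f) else None)
p=C["top"][0];q=C["side"][0]
big=lambda a,s:cv2.resize(a,s,interpolation=cv2.INTER_CUBIC)
a=np.vstack([big(p[140:220,190:270],(400,400))[:300],big(p[210:270,215:355],(400,171))])
b=np.vstack([big(q[170:320,180:290],(352,480))])
b=cv2.copyMakeBorder(b,0,0,0,0,cv2.BORDER_CONSTANT)
H=max(a.shape[0],b.shape[0]);b=cv2.copyMakeBorder(b,0,H-b.shape[0],0,0,0);a=cv2.copyMakeBorder(a,0,H-a.shape[0],0,0,0)
cv2.imwrite("pics/crop1.png",np.hstack([a,b]))
E
```

```text
top (238, 250) 285 z [0.0176 0.0208 0.0237] (array([433.3,  13.1]), array([ 40.6, 129.4]), 17.2)
  plane z.022 (array([423.9,  43.7]), array([62.9, 23.2]), 88.7)
top (328, 228) 270 z [0.018  0.0208 0.0239] (array([ 467.2, -122.7]), array([ 23.8, 158.5]), 5.2)
  plane z.022 (array([ 471.4, -169.7]), array([23.5, 64.2]), 5.9)
top hist [(np.float64(0.0), 0), (np.float64(0.004), 381), (np.float64(0.008), 610), (np.float64(0.012), 41), (np.float64(0.016), 21), (np.float64(0.02), 29), (np.float64(0.024), 2), (np.float64(0.028), 4), (np.float64(0.032), 3), (np.float64(0.036), 3), (np.float64(0.04), 2), (np.float64(0.044), 1), (np.float64(0.048), 3), (np.float64(0.052), 2), (np.float64(0.056), 6), (np.float64(0.06), 5), (np.float64(0.064), 15), (np.float64(0.068), 100), (np.float64(0.072), 29), (np.float64(0.076), 2), (np.float64(0.08), 6), (np.float64(0.084), 6), (np.float64(0.088), 9), (np.float64(0.092), 10), (np.float64(0.096), 11), (np.float64(0.1), 11), (np.float64(0.104), 9), (np.float64(0.108), 19), (np.float64(0.112), 41), (np.float64(0.116), 31), (np.float64(0.12), 89), (np.float64
[... 1415 characters left out ...]
1), 124), (np.float64(0.104), 133), (np.float64(0.108), 140), (np.float64(0.112), 131), (np.float64(0.116), 149), (np.float64(0.12), 140), (np.float64(0.124), 129), (np.float64(0.128), 95), (np.float64(0.132), 98), (np.float64(0.136), 176), (np.float64(0.14), 441), (np.float64(0.144), 433), (np.float64(0.148), 90), (np.float64(0.152), 153), (np.float64(0.156), 48), (np.float64(0.16), 41), (np.float64(0.164), 49), (np.float64(0.168), 42), (np.float64(0.172), 118), (np.float64(0.176), 35), (np.float64(0.18), 0), (np.float64(0.184), 0), (np.float64(0.188), 0), (np.float64(0.192), 0)]
 foot (array([597.6,  77.8]), array([179., 193.]), 34.8)
 col (array([630.6,  54.5]), array([34.3, 12.8]), 79.8)
```

View pics/crop1.png

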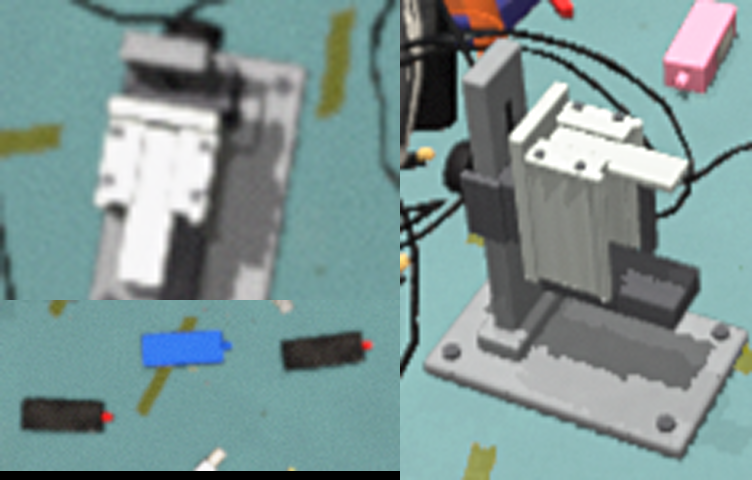

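The crop confirms both black bricks carry a red stub on their right-hand (-y) end. The white cassette sits on the column with its mouth towards the robot. Next I'll refine the stand pose and lip height.

```bash
python3 - <<'E'
from h import *
yaw=-10.25;c=np.array([np.cos(np.radians(yaw)),np.sin(np.radians(yaw))]);n=np.array([-c[1],c[0]])
m0=np.array([.5695,.0653])
for nm in("top","side"):
    f=np.load(f"pics/{nm}0.npz");p,d=f["p"],f["d"];X=cloud(nm,d)
    X=X[d>0];D=X[:,:2]-m0;s=D@c;t=D@n;z=X[:,2]
    near=(abs(s-.025)<.085)&(abs(t)<.06)
    for lo,hi in((.0065,.0145),(.132,.1485),(.149,.158),(.168,.18)):
        m=near&(z>lo)&(z<hi)
        print(nm,lo,m.sum(),"s",np.percentile(s[m],[1,50,99]).round(4),"t",np.percentile(t[m],[1,50,99]).round(4),rect(X[m][:,:2]))
    for a,b,w in((-.04,-.03,.012),(-.025,-.005,.006),(.01,.03,.02),(.037,.042,.02)):
        m=near&(s>a)&(s<b)&(abs(t)<w)&(z>.12)
        print("  z at s",a,m.sum(),np.percentile(z[m],[10,25,50,75,90]).round(4))
# red stubs
f=np.load("pics/top0.npz");p=f["p"].astype(int);r=(p[...,2]>120)&(p[...,1]<80)&(p[...,0]<80)
for u,v in((238,250),(328,228)):
    q=np.argwhere(r[v-25:v+25,u-25:u+25])[:,::-1]+[u-25,v-25];print(ray("top",q.mean(0),.011).round(4))
E
```

```text
top 0.0065 837 s [-0.0445  0.      0.0923] t [-0.0416 -0.023   0.0406] (array([599.7,  62.8]), array([ 90.7, 152.1]), 80.4)
top 0.132 548 s [-0.0285  0.013   0.0551] t [-0.0218 -0.      0.0212] (array([586.3,  62. ]), array([44.3, 93.5]), 80.2)
top 0.149 90 s [0.0342 0.0392 0.063 ] t [-0.0211 -0.0015  0.0196] (array([617.2,  53.5]), array([41.5, 36.1]), 65.4)
top 0.168 112 s [0.0542 0.0597 0.0663] t [-0.0169 -0.0004  0.0162] (array([628.8,  54.4]), array([34.1, 12.1]), 79.7)Traceback (most recent call last):
  File "<stdin>", line 13, in <module>
    return _quantile_unchecked(
        a, q, axis, out, overwrite_input, method, keepdims, weights)
    return _ureduce(a,
                    func=_quantile_ureduce_func,
    ...<5 lines>...
                    overwrite_input=overwrite_input,
                    method=method)
    r = func(a, **kwargs)
    result = _quantile(arr,
                       quantiles=q,
    ...<2 lines>...
                       out=out,
                       weights=wgt)
    slices_having_nans = np.isnan(arr[-1, ...])
                                  ~~~^^^^^^^^^
IndexError: index -1 is out of bounds for axis 0 with size 0
```

```bash
python3 - <<'E'
from h import *
yaw=-10;c=np.array([np.cos(np.radians(yaw)),np.sin(np.radians(yaw))]);n=np.array([-c[1],c[0]])
m0=np.array([.5695,.0653])
for nm in("top","side"):
    f=np.load(f"pics/{nm}0.npz");p,d=f["p"],f["d"];X=cloud(nm,d)
    X=X[d>0];D=X[:,:2]-m0;s=D@c;t=D@n;z=X[:,2]
    near=(abs(s-.025)<.085)&(abs(t)<.06)
    for a,b,w in((-.025,-.005,.007),(.01,.03,.02),(.037,.042,.02)):
        m=near&(s>a)&(s<b)&(abs(t)<w)&(z>.125)
        print(nm,"  z at s",a,m.sum(),np.percentile(z[m],[10,25,50,75,90]).round(4))
    m=near&(s<-.008)&(z>.132)&(z<.15);print(" foll",rect(X[m][:,:2]),np.percentile(t[m],[2,50,98]).round(4))
    m=near&(z>.168);print(" col t",np.percentile(t[m],[2,50,98]).round(4),np.percentile(s[m],[2,98]).round(4))
f=np.load("pics/top0.npz");p=f["p"].astype(int);r=(p[...,2]>120)&(p[...,1]<90)&(p[...,0]<90)
for u,v in((238,250),(328,228)):
    q=np.argwhere(r[v-25:v+25,u-25:u+25])[:,::-1]+[u-25,v-25];print(len(q),ray("top",q.mean(0),.011).round(4))
E
```

```text
top   z at s -0.025 65 [0.1376 0.1386 0.1398 0.1404 0.1411]
top   z at s 0.01 192 [0.1386 0.1403 0.143  0.1445 0.1452]
top   z at s 0.037 49 [0.1508 0.1518 0.1525 0.1533 0.154 ]
 foll (array([550.8,  68.6]), array([18.6, 21.1]), 82.2) [-0.0087  0.0002  0.0087]
 col t [-0.017  -0.0006  0.0156] [0.0543 0.0662]
side   z at s -0.025 112 [0.1296 0.1407 0.1414 0.1419 0.1425]
side   z at s 0.01 339 [0.1316 0.1404 0.1441 0.1455 0.1463]
side   z at s 0.037 152 [0.1417 0.1461 0.1513 0.1541 0.1547]
 foll (array([551.9,  69.1]), array([19.1, 19.9]), 80.8) [-0.0085  0.0028  0.0091]
 col t [-0.0161  0.0025  0.0166] [0.056  0.0678]
10 [0.4213 0.0088 0.011 ]
6 [ 0.4757 -0.2087  0.011 ]
```

```bash
cat >> h.py <<'E'
from scipy.spatial.transform import Rotation as Rn
M=np.array([.5695,.0655]);Y=-10.
def stand(s,t=0): 
    a=np.radians(Y);return M+s*np.array([np.cos(a),np.sin(a)])+t*np.array([-np.sin(a),np.cos(a)])
def goto(xy,z,yaw):
    s=ctrl.get_state();R0=Rn.from_euler("xyz",s["tcp_rot"],degrees=True);R1=Rn.from_euler("xyz",[180,0,yaw],degrees=True)
    print("row",(R0.inv()*R1).as_rotvec().round(4),R0.inv().apply(np.r_[xy,z]-s["tcp_pos"]).round(4))
def show():
    s=ctrl.get_state();D=s["tcp_pos"][:2]-M;a=np.radians(Y)
    print(round(s["clock"],2),"tcp",s["tcp_pos"].round(4),s["tcp_rot"].round(2),"stand s,t",(D@[np.cos(a),np.sin(a)]).round(4),(D@[-np.sin(a),np.cos(a)]).round(4),"F",s["ft_force"].round(2),"w",round(s["gripper_width"],3),"g",round(s["grasp_force"],1),"j7",round(s["joints"][6],1))
E
python3 -c "
from h import *
goto([.4732,-.1866],.08,96)"
```

```text
row [-1.3000e-03 -8.0000e-04 -1.3048e+00] [ 0.3735 -0.279   0.1679]
```

```bash
python3 -m pendant '[[0,0,-1.305,0.3735,-0.279,0.08,0.8],[0,0,-1.305,0.3735,-0.279,0.08,0.8],[0,0,-1.305,0.3735,-0.279,0.08,0.8],[0,0,-1.305,0.3735,-0.279,0.1,0.8],[0,0,-1.305,0.3735,-0.279,0.13,0.8],[0,0,-1.305,0.3735,-0.279,0.168,0.8],[0,0,-1.305,0.3735,-0.279,0.168,0.8],[0,0,-1.305,0.3735,-0.279,0.168,0.8]]'; python3 -c "
from h import *
show();goto([.4732,-.1866],.019,96)
p,d=ctrl.read_camera('side');cv2.imwrite('pics/s1.png',p)"
```

```text
clock: 1.1
tcp_pos: [0.4728, -0.188, 0.0807]
tcp_rot: [180.0, -0.0, 96.1]
ft_force: [1.3, -1.0, 0.3]
gripper_width: 0.798
grasp_force: 0.0
1.1 tcp [ 0.4728 -0.188   0.0807] [ 1.7998e+02 -1.0000e-02  9.6120e+01] stand s,t -0.0512 -0.2664 F [ 1.27 -0.96  0.35] w 0.798 g 0.0 j7 7.1
row [ 0.0003 -0.0002  0.0021] [0.0013 0.0005 0.0617]
```

```bash
python3 -m pendant '[[0,0,0,0,0,0.05,0.8],[0,0,0,0,0,0.061,0.8],[0,0,0,0,0,0.061,0.2],[0,0,0,0,0,0.061,0.2],[0,0,0,0,0,0.061,0.2],[0,0,0,0,0,0.061,0.2],[0,0,0,0,0,0.061,0.2],[0,0,0,0,0,0.061,0.2]]'; python3 -c "
from h import *
show()
p,d=ctrl.read_camera('side');p=cv2.resize(p[140:260,270:430],(800,600),interpolation=cv2.INTER_CUBIC);cv2.imwrite('pics/s1.png',p)"
```

```text
clock: 2.15
tcp_pos: [0.4732, -0.19, 0.0225]
tcp_rot: [179.9, 0.1, 96.0]
ft_force: [-0.3, -0.1, 5.5]
gripper_width: 0.288
grasp_force: 59.1
2.15 tcp [ 0.4732 -0.19    0.0225] [1.7985e+02 9.0000e-02 9.5960e+01] stand s,t -0.0505 -0.2683 F [-0.31 -0.09  5.54] w 0.288 g 59.1 j7 3.9
```

View pics/s1.png

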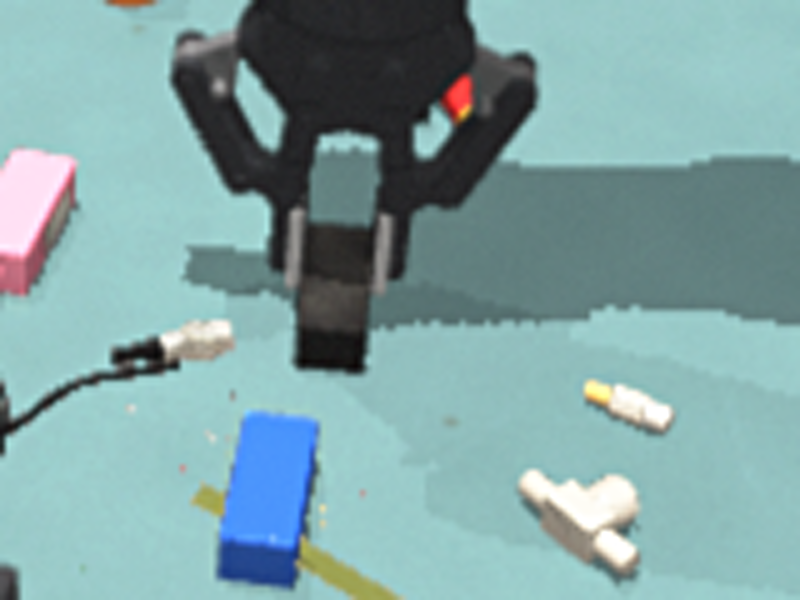

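```bash
python3 -m pendant '[[0,0,0,0,0,-0.06,0.2],[0,0,0,0,0,-0.12,0.2],[0,0,0,0,0,-0.18,0.2],[0,0,0,0,0,-0.18,0.2],[0,0,0,0,0,-0.18,0.2]]'; python3 -c "
from h import *
show();goto(stand(-.056),.19,Y)"
```

```text
clock: 2.82
tcp_pos: [0.4718, -0.1895, 0.2013]
tcp_rot: [180.0, 0.1, 96.0]
ft_force: [-0.1, 0.5, -2.2]
gripper_width: 0.29
grasp_force: 59.5
2.83 tcp [ 0.4718 -0.1895  0.2013] [1.7996e+02 6.0000e-02 9.5980e+01] stand s,t -0.0519 -0.2681 F [-0.12  0.49 -2.21] w 0.29 g 59.5 j7 12.3
row [1.3000e-03 1.0000e-04 1.8496e+00] [0.2589 0.0699 0.0111]
```

```bash
python3 -m pendant '[[0,0,0.18,0,0,0,0.2],[0,0,0.36,0.03,0.01,0,0.2],[0,0,0.54,0.07,0.02,0,0.2],[0,0,0.72,0.11,0.03,0,0.2],[0,0,0.9,0.15,0.04,0,0.2],[0,0,1.08,0.19,0.05,0,0.2],[0,0,1.26,0.22,0.06,0,0.2],[0,0,1.44,0.24,0.065,0,0.2]]'; python3 -c "
from h import *
show();goto(stand(-.056),.19,Y)"
```

```text
clock: 3.82
tcp_pos: [0.5108, 0.0579, 0.1991]
tcp_rot: [-180.0, 0.2, 13.3]
ft_force: [0.4, -0.6, -2.1]
gripper_width: 0.289
grasp_force: 59.4
3.83 tcp [0.5108 0.0579 0.1991] [-179.97    0.18   13.26] stand s,t -0.0565 -0.0177 F [ 0.44 -0.56 -2.08] w 0.289 g 59.4 j7 -94.3
row [1.00e-04 3.20e-03 4.06e-01] [ 0.0075 -0.0161  0.0091]
```

```bash
python3 -m pendant '[[0,0,0.18,0.0075,-0.016,0,0.2],[0,0,0.36,0.0075,-0.016,0,0.2],[0,0,0.406,0.0075,-0.016,0.008,0.2],[0,0,0.406,0.0075,-0.016,0.008,0.2],[0,0,0.406,0.0075,-0.016,0.008,0.2]]'; python3 - <<'E'
from h import *
show();goto(stand(-.056),.17,Y)
p,d=ctrl.read_camera('side');q,e=ctrl.read_camera('top')
f=lambda a:cv2.resize(a,(400,500),interpolation=cv2.INTER_CUBIC)
cv2.imwrite('pics/s2.png',np.hstack([f(p[130:330,170:330]),f(q[130:255,180:280])]))
X=cloud('side',d);c=X[d>0];a=np.radians(Y);D=c[:,:2]-M;s=D@[np.cos(a),np.sin(a)];t=D@[-np.sin(a),np.cos(a)]
E
```

```text
clock: 4.45
tcp_pos: [0.5148, 0.0734, 0.1921]
tcp_rot: [180.0, 0.1, -9.7]
ft_force: [-0.5, 0.1, -1.9]
gripper_width: 0.291
grasp_force: 59.4
4.45 tcp [0.5148 0.0734 0.1921] [ 1.7996e+02  8.0000e-02 -9.6900e+00] stand s,t -0.0552 -0.0017 F [-0.48  0.13 -1.91] w 0.291 g 59.4 j7 -117.3
row [0.0006 0.0014 0.0053] [-0.0007 -0.0017  0.0221]
```

View pics/s2.png

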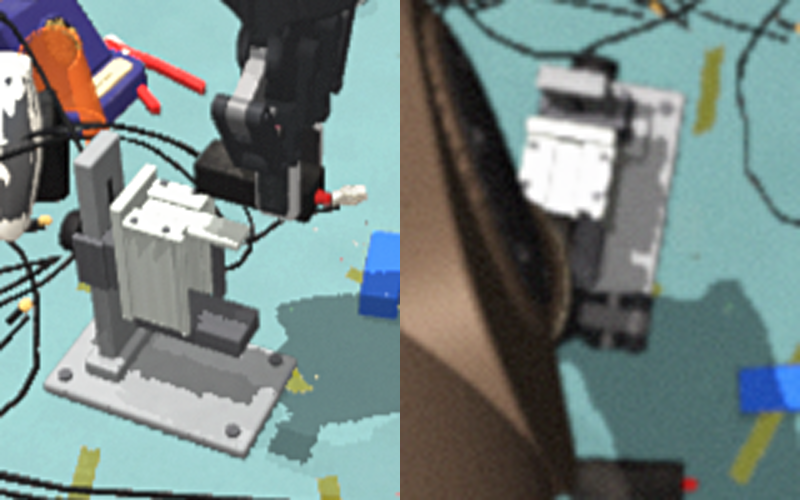

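The module is held level in line with the mouth, stub outward (side crop, red at (325,197)), with its rear just in front of the lips. Descending to feel the follower.

```bash
python3 -m pendant '[[0,0,0.005,-0.001,-0.0017,0.024,0.2],[0,0,0.005,-0.001,-0.0017,0.024,0.2],[0,0,0.005,-0.001,-0.0017,0.024,0.2]]';python3 -c "
from h import *
show()"; python3 -m pendant '[[0,0,0,0,0,0.002,0.2],[0,0,0,0,0,0.004,0.2],[0,0,0,0,0,0.004,0.2]]';  python3 -c "
from h import *
show()";python3 -m pendant '[[0,0,0,0,0,0.002,0.2],[0,0,0,0,0,0.004,0.2],[0,0,0,0,0,0.004,0.2]]'; python3 -c "
from h import *
show()"
```

```text
clock: 4.92
tcp_pos: [0.5149, 0.0754, 0.1693]
tcp_rot: [-180.0, -0.0, -10.0]
ft_force: [0.3, 0.0, -1.5]
gripper_width: 0.285
grasp_force: 59.5
4.92 tcp [0.5149 0.0754 0.1693] [-1.7999e+02 -2.0000e-02 -1.0030e+01] stand s,t -0.0555 0.0003 F [ 0.33  0.01 -1.54] w 0.285 g 59.5 j7 -118.2
clock: 5.3
tcp_pos: [0.5146, 0.0755, 0.1648]
tcp_rot: [180.0, -0.0, -10.0]
ft_force: [0.9, -0.6, -0.7]
gripper_width: 0.283
grasp_force: 59.5
5.3 tcp [0.5146 0.0755 0.1648] [180.    -0.   -10.04] stand s,t -0.0558 0.0003 F [ 0.93 -0.56 -0.71] w 0.283 g 59.5 j7 -118.3
clock: 5.68
tcp_pos: [0.5147, 0.0755, 0.1609]
tcp_rot: [-180.0, -0.0, -10.0]
ft_force: [-1.3, 0.2, 3.2]
gripper_width: 0.289
grasp_force: 60.0
5.67 tcp [0.5147 0.0755 0.1609] [-1.800e+02 -2.000e-02 -1.004e+01] stand s,t -0.0557 0.0003 F [-1.27  0.17  3.16] w 0.289 g 60.0 j7 -118.4
```

```bash
python3 -m pendant '[[0,0,0,0,0,0.008,0.2],[0,0,0,0,0,0.016,0.2],[0,0,0,0,0,0.0245,0.2],[0,0,0,0,0,0.0245,0.2],[0,0,0,0,0,0.0245,0.2]]'; python3 - <<'E'
from h import *
show()
p,d=ctrl.read_camera('side')
cv2.imwrite('pics/s3.png',cv2.resize(p[170:290,190:330],(700,600),interpolation=cv2.INTER_CUBIC))
X=cloud('side',d);a=np.radians(Y);D=X[...,:2]-M;s=D@[np.cos(a),np.sin(a)];t=D@[-np.sin(a),np.cos(a)];z=X[...,2]
m=(p.max(2)<70)&(d>0)&(abs(t)<.011)&(z>.10)&(z<.15)&(s<.005)
for lo in np.arange(-.05,.004,.006):
    k=m&(s>lo)&(s<lo+.006);print(lo.round(3),k.sum(),np.percentile(z[k],[25,75,95]).round(4) if k.sum() else '')
E
```

```text
clock: 6.3
tcp_pos: [0.515, 0.0756, 0.1365]
tcp_rot: [-180.0, -0.0, -10.0]
ft_force: [-0.3, -0.2, 5.0]
gripper_width: 0.288
grasp_force: 60.3
6.3 tcp [0.515  0.0756 0.1365] [-1.7998e+02 -4.0000e-02 -1.0040e+01] stand s,t -0.0554 0.0005 F [-0.3  -0.24  4.98] w 0.288 g 60.3 j7 -118.8
-0.05 0 
-0.044 0 
-0.038 0 
-0.032 0 
-0.026 4 [0.1357 0.1367 0.1379]
-0.02 5 [0.1364 0.1374 0.1377]
-0.014 23 [0.1258 0.1368 0.1375]
-0.008 10 [0.1357 0.137  0.1372]
-0.002 0
```

View pics/s3.png

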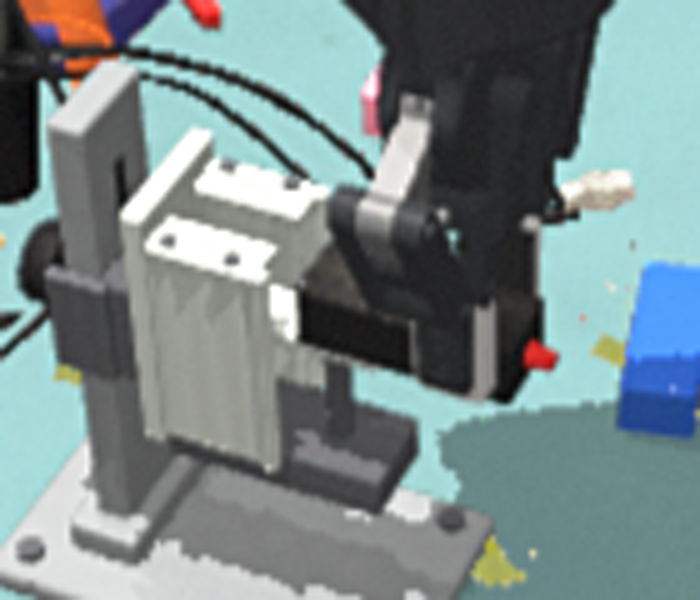

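The module is pressed down level, with its top at about 0.137, some 3 mm under the lips. Its rear is at the mouth at about (300,310). Sliding it in.

```bash
python3 -m pendant '[[0,0,0,0.005,0,0,0.2],[0,0,0,0.01,0,0,0.2],[0,0,0,0.015,0,0,0.2],[0,0,0,0.015,0,0,0.2]]'; python3 -c "
from h import *
show()";python3 -m pendant '[[0,0,0,0.005,0,0,0.2],[0,0,0,0.01,0,0,0.2],[0,0,0,0.016,0,0,0.2],[0,0,0,0.016,0,0,0.2]]'; python3 -c "
from h import *
show()"
```

```text
clock: 6.85
tcp_pos: [0.5294, 0.0729, 0.1364]
tcp_rot: [180.0, 0.0, -10.0]
ft_force: [-2.7, -0.5, 6.4]
gripper_width: 0.287
grasp_force: 60.3
6.85 tcp [0.5294 0.0729 0.1364] [ 1.800e+02  2.000e-02 -1.004e+01] stand s,t -0.0408 0.0004 F [-2.67 -0.51  6.36] w 0.287 g 60.3 j7 -118.1
clock: 7.35
tcp_pos: [0.5453, 0.0701, 0.1364]
tcp_rot: [-180.0, 0.0, -10.0]
ft_force: [-1.6, 1.0, 5.4]
gripper_width: 0.286
grasp_force: 60.4
7.35 tcp [0.5453 0.0701 0.1364] [-1.800e+02  1.000e-02 -1.005e+01] stand s,t -0.0247 0.0003 F [-1.61  0.98  5.4 ] w 0.286 g 60.4 j7 -117.4
```

Remaining travel is about 8 mm; I'll feel for the back stop.

```bash
python3 -m pendant '[[0,0,0,0.004,0,0,0.2],[0,0,0,0.006,0,0,0.2],[0,0,0,0.006,0,0,0.2]]'; python3 -c "
from h import *
show()";python3 -m pendant '[[0,0,0,0.002,0,0,0.2],[0,0,0,0.002,0,0,0.2]]'; python3 -c "
from h import *
show()"
```

```text
clock: 7.72
tcp_pos: [0.5507, 0.0692, 0.1363]
tcp_rot: [180.0, 0.1, -10.0]
ft_force: [-3.6, 0.1, 6.3]
gripper_width: 0.286
grasp_force: 60.4
7.72 tcp [0.5507 0.0692 0.1363] [ 1.800e+02  5.000e-02 -1.003e+01] stand s,t -0.0192 0.0004 F [-3.65  0.06  6.33] w 0.286 g 60.4 j7 -117.2
clock: 7.98
tcp_pos: [0.5525, 0.0689, 0.1363]
tcp_rot: [180.0, 0.1, -10.0]
ft_force: [-3.7, 0.3, 6.1]
gripper_width: 0.283
grasp_force: 60.4
7.97 tcp [0.5525 0.0689 0.1363] [ 1.7999e+02  6.0000e-02 -1.0030e+01] stand s,t -0.0173 0.0004 F [-3.72  0.29  6.05] w 0.283 g 60.4 j7 -117.1
```

```bash
python3 -m pendant '[[0,0,0,0.0015,0,0,0.2],[0,0,0,0.0015,0,0,0.2]]' | sed -n '2p;4p'; python3 -m pendant '[[0,0,0,0.0015,0,0,0.2],[0,0,0,0.0015,0,0,0.2]]'| sed -n '2p;4p'; python3 -c "
from h import *
show()"
```

```text
tcp_pos: [0.5539, 0.0686, 0.1363]
ft_force: [-4.0, 0.5, 6.2]
tcp_pos: [0.5554, 0.0684, 0.1363]
ft_force: [-3.9, 1.0, 5.4]
8.47 tcp [0.5554 0.0684 0.1363] [ 1.7999e+02  7.0000e-02 -1.0030e+01] stand s,t -0.0144 0.0004 F [-3.93  1.01  5.42] w 0.287 g 60.4 j7 -116.9
```

```bash
cat >> h.py <<'E'
def stub():
    p,d=ctrl.read_camera('side');X=cloud('side',d);q=p.astype(int);a=np.radians(Y)
    D=X[...,:2]-M;s=D@[np.cos(a),np.sin(a)];t=D@[-np.sin(a),np.cos(a)]
    m=(q[...,2]>110)&(q[...,1]<80)&(q[...,0]<80)&(d>0)&(s>-.09)&(s<.02)&(abs(t)<.03)&(X[...,2]>.05)
    print("stub",m.sum(),"s",np.percentile(s[m],[2,50,98]).round(4),"t",np.median(t[m]).round(4),"z",np.percentile(X[...,2][m],[2,50,98]).round(4))
    b=(q.max(2)<75)&(d>0)&(abs(t)<.0145)&(s<-.02)&(s>-.06)&(X[...,2]<.142)&(X[...,2]>.07)
    print("brick front s",np.percentile(s[b],[0,1,3,10]).round(4) if b.sum() else None,b.sum())
    return p
E
python3 -c "
from h import *
p=stub();cv2.imwrite('pics/s4.png',cv2.resize(p[170:290,190:330],(700,600),interpolation=cv2.INTER_CUBIC))"
```

```text
stub 27 s [-0.0372 -0.0325 -0.0286] t 0.0029 z [0.1243 0.1276 0.1297]
brick front s [-0.0299 -0.0298 -0.0295 -0.0289] 166
```

View pics/s4.png

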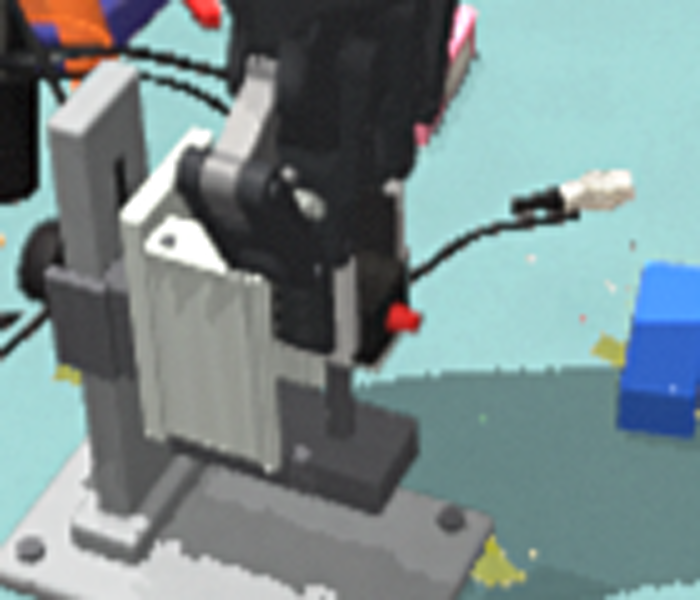

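Stub at s = -28 to -37 mm and brick front at -30 mm, so it is practically home. One more nudge to confirm contact with the stop.

```bash
python3 -m pendant '[[0,0,0,0.001,0,0,0.2],[0,0,0,0.001,0,0,0.2]]' | sed -n '2p;4p'; python3 -m pendant '[[0,0,0,0.001,0,0,0.2],[0,0,0,0.001,0,0,0.2]]'| sed -n '2p;4p'
```

```text
tcp_pos: [0.5556, 0.0683, 0.1362]
ft_force: [-6.1, 1.7, 7.7]
tcp_pos: [0.5557, 0.0683, 0.136]
ft_force: [-9.0, 0.8, 8.0]
```

```bash
python3 -m pendant '[[0,0,0,0,0,-0.0025,0.2],[0,0,0,0,0,-0.0025,0.2],[0,0,0,0,0,-0.0025,0.5],[0,0,0,0,0,-0.0025,0.5],[0,0,0,0,0,-0.0025,0.5],[0,0,0,0,0,-0.0025,0.5]]'; python3 -c "
from h import *
show();stub()"
```

```text
clock: 9.78
tcp_pos: [0.5581, 0.0677, 0.1387]
tcp_rot: [-180.0, -0.0, -10.1]
ft_force: [0.3, 0.3, -0.4]
gripper_width: 0.501
grasp_force: 0.0
9.78 tcp [0.5581 0.0677 0.1387] [-1.800e+02 -1.000e-02 -1.005e+01] stand s,t -0.0116 0.0002 F [ 0.25  0.32 -0.43] w 0.501 g 0.0 j7 -116.8
stub 30 s [-0.0364 -0.0316  0.0171] t 0.003 z [0.1245 0.1328 0.2634]
brick front s [-0.0297 -0.0295 -0.029  -0.0286] 169
```

```bash
python3 -m pendant '[[0,0,0,0,0,-0.04,0.5],[0,0,0,-0.01,0,-0.08,0.5],[0,0,-0.18,-0.05,0,-0.08,0.7],[0,0,-0.36,-0.1,0,-0.08,0.8],[0,0,-0.54,-0.13,0.01,-0.08,0.8],[0,0,-0.72,-0.13,0.01,-0.08,0.8],[0,0,-0.9,-0.13,0.01,-0.08,0.8],[0,0,-1.08,-0.13,0.01,-0.08,0.8]]'; python3 - <<'E'
from h import *
show();goto([.4235,.0275],.08,88)
p=stub()
E
```

```text
clock: 10.82
tcp_pos: [0.4282, 0.0806, 0.2189]
tcp_rot: [180.0, -0.0, 52.2]
ft_force: [1.0, -0.2, -0.2]
gripper_width: 0.801
grasp_force: 0.0
10.82 tcp [0.4282 0.0806 0.2189] [ 1.7998e+02 -1.0000e-02  5.2170e+01] stand s,t -0.1418 -0.0097 F [ 1.02 -0.18 -0.2 ] w 0.801 g 0.0 j7 -60.5
row [ 5.000e-04 -1.000e-04 -6.253e-01] [-0.0448  0.0288  0.1389]
stub 23 s [-0.0362 -0.0317 -0.0276] t 0.0031 z [0.1232 0.132  0.1349]
brick front s [-0.0299 -0.0297 -0.0291 -0.0288] 139
```

```bash
python3 -m pendant '[[0,0,-0.18,-0.0448,0.0288,0.04,0.8],[0,0,-0.36,-0.0448,0.0288,0.08,0.8],[0,0,-0.54,-0.0448,0.0288,0.12,0.8],[0,0,-0.625,-0.0448,0.0288,0.139,0.8],[0,0,-0.625,-0.0448,0.0288,0.139,0.8],[0,0,-0.625,-0.0448,0.0288,0.139,0.8]]'; python3 - <<'E'
from h import *
show();goto([.4235,.0275],.019,88)
p,d=ctrl.read_camera('side');cv2.imwrite('pics/s5.png',cv2.resize(p[190:330,280:420],(600,600),interpolation=cv2.INTER_CUBIC))
E
```

```text
clock: 11.62
tcp_pos: [0.4237, 0.0277, 0.0804]
tcp_rot: [179.9, -0.0, 87.5]
ft_force: [-0.5, 0.2, 1.5]
gripper_width: 0.802
grasp_force: 0.0
11.62 tcp [0.4237 0.0277 0.0804] [ 1.7995e+02 -1.0000e-02  8.7460e+01] stand s,t -0.137 -0.0625 F [-0.49  0.16  1.54] w 0.802 g 0.0 j7 -28.9
row [ 0.0009 -0.0001 -0.0094] [-0.0002 -0.0002  0.0614]
```

View pics/s5.png

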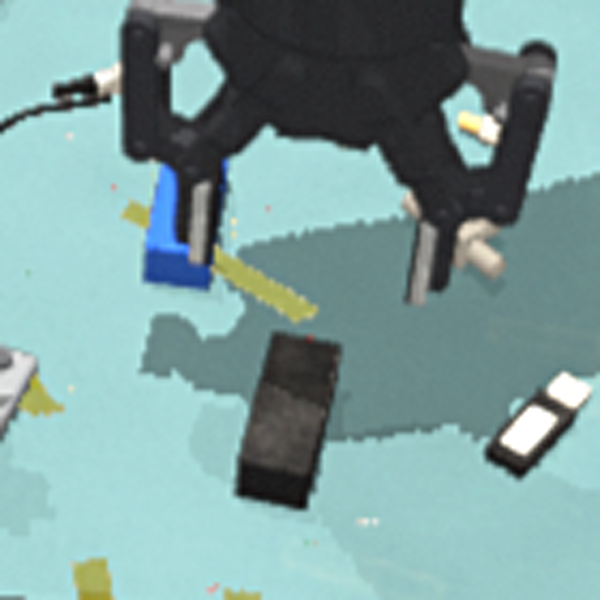

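The open fingers straddle the black module at (290,420). The blue one at (190,220) and the clip at (540,425) are clear. I'll narrow the opening and descend.

```bash
python3 -m pendant '[[0,0,-0.009,0,0,0.02,0.6],[0,0,-0.009,0,0,0.05,0.6],[0,0,-0.009,0,0,0.0605,0.6],[0,0,-0.009,0,0,0.0605,0.2],[0,0,-0.009,0,0,0.0605,0.2],[0,0,-0.009,0,0,0.0605,0.2],[0,0,-0.009,0,0,0.0605,0.2],[0,0,-0.009,0,0,0.0605,0.2]]' ; python3 -m pendant '[[0,0,0,0,0,-0.06,0.2],[0,0,0,0,0,-0.12,0.2],[0,0,0,0,0,-0.18,0.2],[0,0,0,0,0,-0.19,0.2],[0,0,0,0,0,-0.19,0.2]]'; python3 -c "
from h import *
show();goto(stand(-.053),.21,Y)"
```

```text
clock: 12.68
tcp_pos: [0.4238, 0.0277, 0.0201]
tcp_rot: [179.9, -0.0, 88.1]
ft_force: [-1.6, -0.5, 8.0]
gripper_width: 0.293
grasp_force: 59.8
clock: 13.3
tcp_pos: [0.4233, 0.0273, 0.2097]
tcp_rot: [179.9, 0.0, 88.1]
ft_force: [0.2, -0.5, -0.9]
gripper_width: 0.29
grasp_force: 59.4
13.3 tcp [0.4233 0.0273 0.2097] [1.799e+02 2.000e-02 8.813e+01] stand s,t -0.1374 -0.063 F [ 0.25 -0.47 -0.92] w 0.29 g 59.4 j7 -19.8
row [ 1.6000e-03 -1.1000e-03  1.7126e+00] [ 0.0504  0.0924 -0.0002]
```

```bash
python3 -m pendant '[[0,0,0.18,0,0,0,0.2],[0,0,0.36,0,0.01,0,0.2],[0,0,0.54,0.01,0.03,0,0.2],[0,0,0.72,0.02,0.04,0,0.2],[0,0,0.9,0.03,0.06,0,0.2],[0,0,1.08,0.04,0.08,0,0.2],[0,0,1.26,0.05,0.09,0,0.2],[0,0,1.44,0.0504,0.0924,0,0.2]]'; python3 -c "
from h import *
show();goto(stand(-.053),.19,Y)"
```

```text
clock: 14.3
tcp_pos: [0.5165, 0.0757, 0.2066]
tcp_rot: [180.0, 0.2, 5.4]
ft_force: [0.6, 0.6, -1.0]
gripper_width: 0.286
grasp_force: 59.3
14.3 tcp [0.5165 0.0757 0.2066] [179.98   0.23   5.39] stand s,t -0.054 0.0008 F [ 0.55  0.55 -0.97] w 0.286 g 59.3 j7 -103.9
row [0.0009 0.004  0.2686] [0.0008 0.001  0.0166]
```

```bash
python3 -m pendant '[[0,0,0.18,-0.001,0.001,0,0.2],[0,0,0.269,-0.001,0.001,0.01,0.2],[0,0,0.269,-0.001,0.001,0.016,0.2],[0,0,0.269,-0.001,0.001,0.016,0.2],[0,0,0.269,-0.001,0.001,0.016,0.2]]'; python3 - <<'E'
from h import *
show();goto(stand(-.054),.168,Y)
p,d=ctrl.read_camera('side');cv2.imwrite('pics/s6.png',cv2.resize(p[150:290,190:330],(600,600),interpolation=cv2.INTER_CUBIC))
X=cloud('side',d);q=p.astype(int);a=np.radians(Y);D=X[...,:2]-M;s=D@[np.cos(a),np.sin(a)];t=D@[-np.sin(a),np.cos(a)];z=X[...,2]
m=(q[...,2]>110)&(q[...,1]<80)&(q[...,0]<80)&(d>0)&(s>-.1)&(s<.02)&(abs(t)<.03)&(z>.15)&(z<.2)
print("stub s",np.percentile(s[m],[2,50,98]).round(4))
E
```

```text
clock: 14.92
tcp_pos: [0.5161, 0.0738, 0.1929]
tcp_rot: [180.0, 0.0, -9.7]
ft_force: [-0.6, 0.1, -0.4]
gripper_width: 0.293
grasp_force: 59.3
14.93 tcp [0.5161 0.0738 0.1929] [ 1.7998e+02  3.0000e-02 -9.6900e+00] stand s,t -0.054 -0.001 F [-0.61  0.06 -0.41] w 0.293 g 59.3 j7 -117.9
row [0.0003 0.0006 0.0054] [ 0.     -0.0011  0.0249]
stub s [-0.0769 -0.0731 -0.0703]
```

View pics/s6.png

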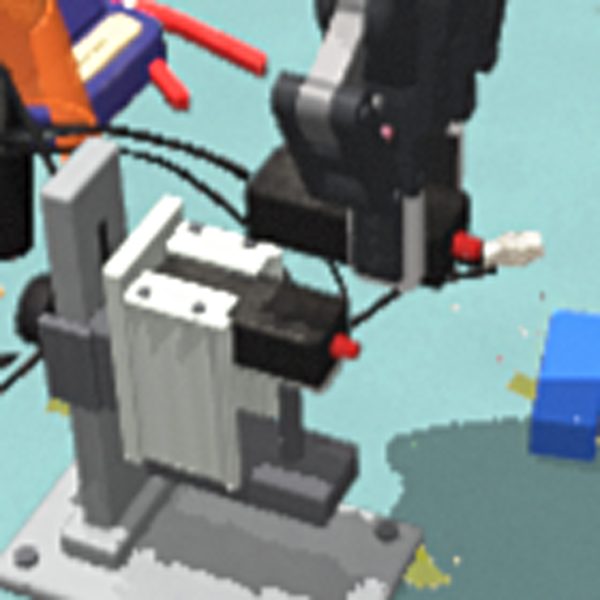

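The first module is home, with its stub at (345,347). The second is directly above and in front of it, stub outward. Descending to feel the contact.

```bash
python3 -m pendant '[[0,0,0.005,0.002,-0.0011,0.02,0.2],[0,0,0.005,0.002,-0.0011,0.028,0.2],[0,0,0.005,0.002,-0.0011,0.028,0.2]]';for i in 1 2 3; do python3 -m pendant '[[0,0,0,0,0,0.0015,0.2],[0,0,0,0,0,0.0015,0.2]]' | sed -n '2p;4p'; done; python3 -c "
from h import *
show()"
```

```text
clock: 15.35
tcp_pos: [0.5181, 0.0745, 0.165]
tcp_rot: [180.0, 0.1, -10.0]
ft_force: [0.1, -0.3, -1.2]
gripper_width: 0.29
grasp_force: 59.3
tcp_pos: [0.5186, 0.0747, 0.1641]
ft_force: [-0.2, 0.3, -0.9]
tcp_pos: [0.5184, 0.0747, 0.1623]
ft_force: [0.2, 0.8, -0.6]
tcp_pos: [0.5185, 0.0747, 0.1609]
ft_force: [-0.7, 0.2, 1.4]
16.1 tcp [0.5185 0.0747 0.1609] [-1.800e+02 -1.000e-02 -1.004e+01] stand s,t -0.0518 0.0002 F [-0.72  0.18  1.43] w 0.284 g 59.7 j7 -118.8
```

```bash
python3 -m pendant '[[0,0,0,0,0,0.006,0.2],[0,0,0,0,0,0.012,0.2],[0,0,0,0,0,0.018,0.2],[0,0,0,0,0,0.0245,0.2],[0,0,0,0,0,0.0245,0.2],[0,0,0,0,0,0.0245,0.2]]'; python3 - <<'E'
from h import *
show()
p,d=ctrl.read_camera('side');cv2.imwrite('pics/s7.png',cv2.resize(p[170:290,190:330],(700,600),interpolation=cv2.INTER_CUBIC))
X=cloud('side',d);a=np.radians(Y);D=X[...,:2]-M;s=D@[np.cos(a),np.sin(a)];t=D@[-np.sin(a),np.cos(a)];z=X[...,2]
m=(p.max(2)<70)&(d>0)&(abs(t)<.011)&(z>.10)&(z<.15)&(s<.005)
for lo in np.arange(-.03,.004,.006):
    k=m&(s>lo)&(s<lo+.006);print(lo.round(3),k.sum(),np.percentile(z[k],[25,75,95]).round(4) if k.sum() else '')
E
```

```text
clock: 16.85
tcp_pos: [0.5186, 0.0748, 0.1367]
tcp_rot: [-180.0, -0.0, -10.0]
ft_force: [-2.4, -0.6, 7.0]
gripper_width: 0.287
grasp_force: 60.3
16.85 tcp [0.5186 0.0748 0.1367] [-1.7999e+02 -3.0000e-02 -1.0040e+01] stand s,t -0.0517 0.0003 F [-2.39 -0.55  6.98] w 0.287 g 60.3 j7 -119.3
-0.03 18 [0.104  0.1108 0.1146]
-0.024 4 [0.1238 0.1375 0.138 ]
-0.018 3 [0.1252 0.136  0.1381]
-0.012 15 [0.1389 0.1401 0.1402]
-0.006 12 [0.1383 0.1396 0.1399]
-0.0 7 [0.1173 0.1181 0.1183]
```

View pics/s7.png

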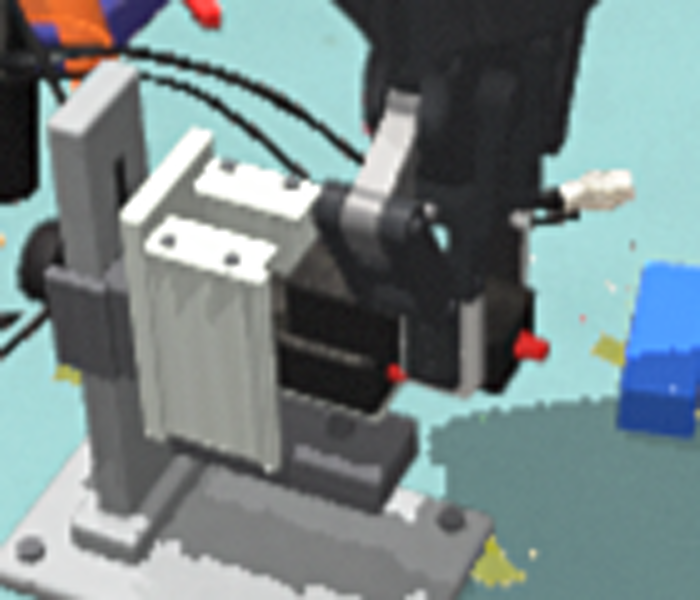

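The second module is pressed onto the first, but its rear top is only about 1 mm under the lips. I'll press 2 mm more, then slide.

```bash
python3 -m pendant '[[0,0,0,0,0,0.002,0.2],[0,0,0,0,0,0.002,0.2],[0,0,0,0.004,0,0.002,0.2],[0,0,0,0.008,0,0.002,0.2],[0,0,0,0.012,0,0.002,0.2],[0,0,0,0.012,0,0.002,0.2]]'; python3 -c "
from h import *
show();stub()"
```

```text
clock: 17.65
tcp_pos: [0.5302, 0.0729, 0.1346]
tcp_rot: [-180.0, -0.0, -10.0]
ft_force: [-2.9, 0.4, 7.4]
gripper_width: 0.291
grasp_force: 60.3
17.65 tcp [0.5302 0.0729 0.1346] [-179.98   -0.    -10.03] stand s,t -0.04 0.0005 F [-2.91  0.37  7.41] w 0.291 g 60.3 j7 -118.8
stub 28 s [-0.0632 -0.0592 -0.0557] t 0.0024 z [0.1245 0.1283 0.1308]
brick front s [-0.0558 -0.0557 -0.0553 -0.0549] 294
```

```bash
python3 -m pendant '[[0,0,0,0.005,0,0,0.2],[0,0,0,0.01,0,0,0.2],[0,0,0,0.015,0,0,0.2],[0,0,0,0.019,0,0,0.2],[0,0,0,0.023,0,0,0.2],[0,0,0,0.023,0,0,0.2]]'; for i in 1 2; do python3 -m pendant '[[0,0,0,0.001,0,0,0.2],[0,0,0,0.001,0,0,0.2]]' | sed -n '2p;4p'; done;  python3 -c "
from h import *
show();stub()"
```

```text
clock: 18.45
tcp_pos: [0.5528, 0.0689, 0.1346]
tcp_rot: [-180.0, 0.0, -10.0]
ft_force: [-2.3, 0.8, 6.8]
gripper_width: 0.288
grasp_force: 60.3
tcp_pos: [0.5533, 0.0688, 0.1346]
ft_force: [-4.5, 0.4, 8.3]
tcp_pos: [0.5542, 0.0687, 0.1346]
ft_force: [-5.3, 0.9, 7.8]
18.95 tcp [0.5542 0.0687 0.1346] [-1.7999e+02  5.0000e-02 -1.0020e+01] stand s,t -0.0156 0.0005 F [-5.31  0.87  7.78] w 0.289 g 60.4 j7 -117.7
stub 56 s [-0.0386 -0.0335  0.0122] t 0.0024 z [0.1017 0.1085 0.246 ]
brick front s [-0.0316 -0.0313 -0.0312 -0.0308] 290
```

```bash
for i in 1 2; do python3 -m pendant '[[0,0,0,0.001,0,0,0.2],[0,0,0,0.001,0,0,0.2]]' | sed -n '2p;4p'; done;  python3 -c "
from h import *
show()"
```

```text
tcp_pos: [0.5553, 0.0685, 0.1346]
ft_force: [-4.9, 0.3, 7.7]
tcp_pos: [0.5562, 0.0683, 0.1346]
ft_force: [-4.1, 0.1, 8.6]
19.5 tcp [0.5562 0.0683 0.1346] [-1.7999e+02  5.0000e-02 -1.0020e+01] stand s,t -0.0136 0.0004 F [-4.12  0.14  8.62] w 0.291 g 60.4 j7 -117.6
```

```bash
for i in 1 2; do python3 -m pendant '[[0,0,0,0.001,0,0,0.2],[0,0,0,0.001,0,0,0.2]]' | sed -n '2p;4p'; done;  python3 -c "
from h import *
show();stub()"
```

```text
tcp_pos: [0.5567, 0.0682, 0.1345]
ft_force: [-5.6, 1.0, 8.9]
tcp_pos: [0.5567, 0.0682, 0.1344]
ft_force: [-10.0, 0.7, 11.2]
20.0 tcp [0.5567 0.0682 0.1344] [179.97   0.21 -10.  ] stand s,t -0.0131 0.0004 F [-9.99  0.69 11.21] w 0.293 g 60.9 j7 -117.5
stub 57 s [-0.0364 -0.0322  0.0171] t 0.0027 z [0.1024 0.1244 0.2592]
brick front s [-0.0301 -0.0293 -0.0291 -0.0286] 288
```

The module is home against the stop. I'll let it rise, release, and lift away.

```bash
python3 -m pendant '[[0,0,0,0,0,-0.002,0.2],[0,0,0,0,0,-0.004,0.2],[0,0,0,0,0,-0.004,0.5],[0,0,0,0,0,-0.004,0.5],[0,0,0,0,0,-0.004,0.5],[0,0,0,0,0,-0.004,0.5]]';python3 -m pendant '[[0,0,0,0,0,-0.04,0.5],[0,0,0,-0.02,0,-0.08,0.5],[0,0,0,-0.08,0,-0.1,0.5],[0,0,0,-0.12,0,-0.1,0.5],[0,0,0,-0.12,0,-0.1,0.5],[0,0,0,-0.12,0,-0.1,0.5]]'; python3 - <<'E'
from h import *
show();p=stub();q,e=ctrl.read_camera('top')
f=lambda a:cv2.resize(a,(400,500),interpolation=cv2.INTER_CUBIC)
cv2.imwrite('pics/s8.png',np.hstack([f(p[150:300,180:300]),f(q[130:230,190:270])]))
E
```

```text
clock: 20.8
tcp_pos: [0.5587, 0.0673, 0.1381]
tcp_rot: [180.0, 0.0, -10.1]
ft_force: [-2.6, 0.5, -0.4]
gripper_width: 0.499
grasp_force: 0.8
clock: 21.55
tcp_pos: [0.4417, 0.0882, 0.2387]
tcp_rot: [-180.0, -0.1, -10.1]
ft_force: [0.6, 0.3, 0.8]
gripper_width: 0.502
grasp_force: 0.0
21.55 tcp [0.4417 0.0882 0.2387] [-1.7997e+02 -1.1000e-01 -1.0060e+01] stand s,t -0.1298 0.0002 F [0.62 0.32 0.83] w 0.502 g 0.0 j7 -120.9
stub 51 s [-0.0365 -0.0321 -0.0284] t 0.0025 z [0.1075 0.1191 0.1346]
brick front s [-0.0301 -0.0293 -0.0291 -0.0287] 267
```

View pics/s8.png

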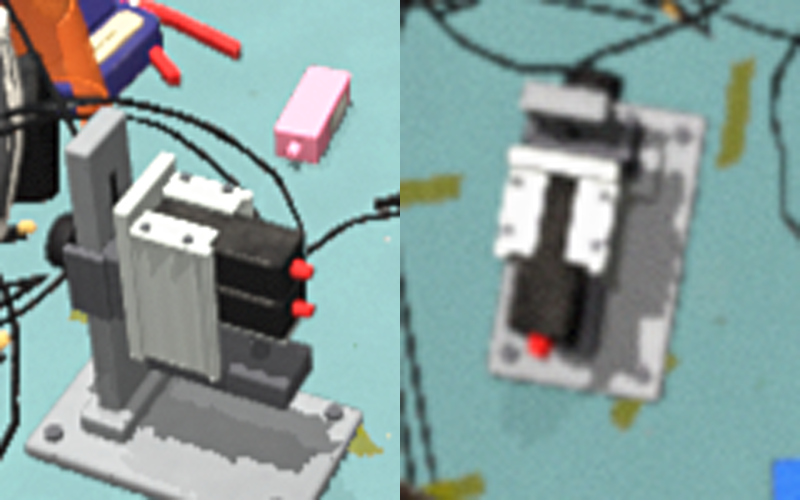

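Both modules are stacked flush under the lips, stubs at (300,268) and (300,308), and the robot is clear. Handing in.

```bash
python3 -c "
from plant import ctrl
print(ctrl.finish_job())"
```

```text
the job is handed in; nothing more can be done
None
```

Both black modules are stacked under the magazine's lips against the back stop, stubs outward and let go, and the job was handed in at about 22 s of the 70 s; the hand-in returned no verdict.

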